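# Tighten a load cell's seal ring with a two-pin face spanner

### The job

The seal ring round the load cell's button has only been run in by hand. Take the two-pin face spanner from its rest, feel both pins into a pair of opposite holes in the ring before turning anything, then turn the ring clockwise until it comes up solid, firmly but without forcing it, keeping the gripper itself off the cell. Stand the spanner back upright in its rest and leave the other things on the bench where they are.

Things in the scene. Friction and masses are not known exactly. Their poses are not given: they have to be found in the camera images.
- spanner_grip (a point): Two-pin face spanner of dark steel, 93 mm tall, 0.22 kg, upright in its rest at the start. This point: middle of its flat handle, 28 mm wide along x, 14 mm thick along y (grip across these 14 mm), from 26 mm below to 30 mm above; z up. Under it a bar, 61 mm along x, 16 mm along y, with a 13 x 16 mm leg at each end; the legs' flat shoulders are 51 mm below this point, the pin tips 57.5 mm below.
- pin_a (a point): Tip of one spanner pin, 24 mm from the spanner's axis along its +x. The pin is 5 mm thick, sticks 6.5 mm out of the leg's shoulder and ends in a 2.2 mm long cone, 2 mm wide at the tip.
- pin_b (a point): Tip of the other, equal pin, 24 mm along -x: the pins are 48 mm apart.
- spanner: The same spanner; this origin lies midway between the pin tips, axes as at the handle. Its two ends are alike, and the arch between its legs clears the load button.
- load_cell: Canister load cell of bare steel, 81 mm across, its 108 mm flange screwed down (fixed) on a tooling plate 300 x 150 mm whose top is 34 mm above the bench; origin at the centre of the flange's underside, 34 mm above the bench. A domed load button, 21 mm across, stands in the middle of its top, 4.5 mm above the seal ring's face.
- cell_top (a point): Centre of the flat upper face of the seal ring, 50.5 mm above the tooling plate, on the cell's upright axis; its x, y tell nothing of the holes. The steel ring is 64 mm wide outside, 33 mm inside, 2 mm proud of the rim. Four holes through it, 7 mm wide, 8.5 mm deep, 90 degrees apart at 24 mm radius: the pins fit any opposite pair with 1 mm play all round, until the shoulders land on the face.
- seal_ring (a joint): How far the ring is screwed in, rad: 0 = its stop, tight; negative = still to turn, clockwise from above (0.5 to 0.9 at the start). It takes about 0.22 N m to turn, stays where left and stops dead at 0. It does not tell the bearing of the holes, as each thread starts anywhere: look, or rest the pins on the face with a few N and turn till they drop in.
- rest_seat (a point): The spanner's rest: black slotted block, 94 x 42 x 26 mm, fixed. This point: middle of the slot, level with its two ledges, 15 mm above the tooling plate, which carry the legs' shoulders while the pins hang in a 9 mm groove between them. The slot runs along x, 70 mm long, 22 mm wide (3 to 4 mm play all round); its walls rise 11 mm above the ledges. The spanner fits either way round.
- tape: Bystander: small roll of blue tape lying flat, 56 mm across, 19 mm high; origin under its centre.
- jar: Bystander: sample jar with a screw lid, 68 mm across, 73 mm high; origin under its centre.

How it is judged:
By the outcome, as a careful person would: the job done as asked, in the order asked, and still so for the second after the job is handed in, with the robot touching nothing.
It also fails if it takes over 72 s, if anything falls off the work surface, if the arm or the gripper's body presses on something with over 40 N, if the wrist force passes 120 N, or if a joint passes its speed limit or range.

### The arm

A 6-joint arm with a two-finger parallel gripper is mounted at the origin on the work surface; the furniture and walls round the work are solid. World frame = base frame: x ahead of the robot, y to its left, z up, the work surface at z = 0. Lengths are in mm, angles in rad, forces in N, time in s.
With the tool pointing down it reaches from about 350 to 775 mm from the base axis. Payload 7.3 kg.
Tool frame: the origin (TCP) lies at the very end of the fingers, on their centre line; the grasp point (between the pads) lies 19 mm behind it; x points along the fingers, y is the direction in which the jaws open and shut, and the axes are right-handed (so a half turn about x gives the same grasp; the last joint's range is limited). The gripper opens to 92 mm and grips with 3 to 60 N. Pads are 19 mm wide; open, the fingers measure 130 mm over their backs; the gripper's body (75 mm by 190 mm) begins 47 mm behind the grasp point.
Start: joints at [0.958, 0.342, 1.524, -0, 1.275, -0.146], TCP at [236.256, 468.858, 226.741] pointing down, gripper open.
Joint ranges: [-2.53, 2.53], [-0.77, 2.02], [0.04, 2.7], [-1, 4.14], [0.28, 2.66], [-3.11, 3.11]. Speed limits (rad/s): [2.57, 2.57, 3.14, 3.14, 3.14, 3.14].

### API

Orientations are given as [roll, pitch, yaw] about the fixed x, y, z axes, in that order (R = Rz(yaw) Ry(pitch) Rx(roll)).
In Python, from plant import sensors, capture, bot gives the robot as it stands.
- The arm moves only by the shell command python3 -m crank 'ROWS' [OPENING]. ROWS is JSON, a list of rows, each an object of numbers: "dx", "dy", "dz": the shift along the tool's x, y, z in cm; "spin": the turn about the tool's x in rad. A call has 1 to 20 rows; each row is the pose to reach, as a shift and turn from the pose commanded when the call began, along the tool's axes at that moment; what a row does not reach only later rows make up. A row lasts 1/12 s, in which the tool goes at most 41.7 mm and 7.16 degrees, less where a joint would pass 70% of its speed; a pose out of reach is approached as far as the arm can. A call with a gripper value outside its range is refused whole. OPENING is the opening in per cent of the stroke, from 0 (shut) to 100 (fully open), set as the call begins (- or left out, the last holds). The fingers move at their own pace and stop on an object; the grip force is fixed at half the most. Time passes only in rows, so rows that repeat a pose let the fingers close. It gives the time, the measured TCP pose, the force and the opening at its end, in the units of the state.
- sensors.get_obs(): the state, without advancing time (a new reading comes with each control period).
- capture(name): name is "scene" or "top" or "wrist"; returns a dict with "frame" (400x640x3 uint8, blue, green, red), "vfov" (degrees; the focal length in pixels is half the picture's height over the tangent of half this angle, whatever the lens; pixels are square), "cx", "cy" (the principal point, pixels), "k1" (the pictures are not rectified: a ray, as slopes to the right and down, at radius r is drawn at 1 + k1 r^2 times it, then the intrinsics apply), "view" (4x4, takes a point from world to camera coordinates); the wrist camera has in their place "mount" (4x4, takes a point from camera to tool coordinates, whose origin is the TCP and whose axes are the tool frame's). Camera axes: x right, y down, z forward; pixel columns grow to the right and rows downward; lengths in mm; the calibration is good to about 2 mm. A picture is of the moment at which its call begins: read the wrist's pose just before it. There is no depth.
- bot.close_job(): hands the job in, once; it reports no verdict.
The state is a dict: "time": time; "joint_positions": joint angles; "dq": joint speeds; "tau": joint torques, N m; "tool_pos": TCP position; "tcp_rot": TCP orientation; "contact_force": force on the tool from outside, world axes, zero at the start; "moment": the same for the moment, N m; "grip_width": finger opening in mm.
Only numpy, scipy, OpenCV 4.12 (cv2) and the standard library are available. Lean on these libraries where they do the work, as an engineer would, in place of code of your own. Each camera call takes 0.05 s, during which the arm holds its last target.

## Working session

There is one attempt and no reset: what is moved stays moved. The work goes in short steps, Python scripts to look and compute and a shell command to move; the robot and the scene stay as the last step left them, time stands still between calls to the robot, and variables do not carry over. Pictures are saved under pics/ and viewed, and the job is handed in when it is done.

```bash
ls; mkdir -p pics; python3 - <<'E'
from plant import sensors, capture, bot
import cv2
o=sensors.get_obs(); print(o)
for n in ("scene","top","wrist"):
    c=capture(n); cv2.imwrite(f"pics/{n}0.png",c["frame"]); print(n,{k:v for k,v in c.items() if k!="frame"})
E
```

```text
pics
{'time': 0.0, 'joint_positions': array([ 9.58002667e-01,  3.42721436e-01,  1.52502810e+00,  4.00447732e-06,
        1.27535409e+00, -1.46004731e-01]), 'dq': array([-0.0003796 ,  0.00150355, -0.00123957,  0.00020989,  0.00069994,
       -0.0005517 ]), 'tau': array([-4.98606787e-04, -4.31236053e+01, -2.44220442e+01,  7.19049876e-02,
        5.59838698e-02, -1.03943676e-04]), 'tool_pos': array([236.01060031, 468.51432364, 226.04174605]), 'tcp_rot': array([-1.71933533,  1.56928535, -2.18612543]), 'contact_force': array([-0.0256828 ,  0.67825124, -0.64032819]), 'moment': array([ 0.02518745,  0.01941734, -0.01775335]), 'grip_width': 91.70809217013766}
scene {'vfov': 42.65648386000359, 'cx': 326.38823661974527, 'cy': 205.20493622100727, 'k1': -0.02092698370577845, 'view': array([[ 8.19167468e-01, -5.73518293e-01, -6.43637147e-03,
        -3.41092676e+02],
       [-2.96879244e-01, -4.14383442e-01, -8.60319172e-01,
         3.83840721e+02],
       [ 4.90741657e-01,  7.06656302e-01, -5.09715113e-01,
         4.31930397e+02],
       [ 0.00000000e+00,  0.00000000e+00,  0.00000000e+00,
     
[... 245 characters left out ...]
e-01, -5.34215635e-02, -2.26591467e-01,
         6.71748561e+02],
       [ 2.26558155e-01,  6.75859058e-03, -9.73974191e-01,
         7.85981128e+02],
       [ 0.00000000e+00,  0.00000000e+00,  0.00000000e+00,
         1.00000000e+00]])}
wrist {'vfov': 63.42640469011579, 'cx': 319.949536992637, 'cy': 205.37240709103907, 'k1': -0.05972608015113372, 'mount': array([[ 1.99007070e-04, -2.55474970e-01,  9.66815649e-01,
        -1.58453444e+02],
       [ 9.99999880e-01, -3.82959337e-04, -3.07032236e-04,
         7.76487467e-02],
       [ 4.48690131e-04,  9.66815594e-01,  2.55474863e-01,
        -6.87073924e+01],
       [ 0.00000000e+00,  0.00000000e+00,  0.00000000e+00,
         1.00000000e+00]])}
```

View pics/scene0.png

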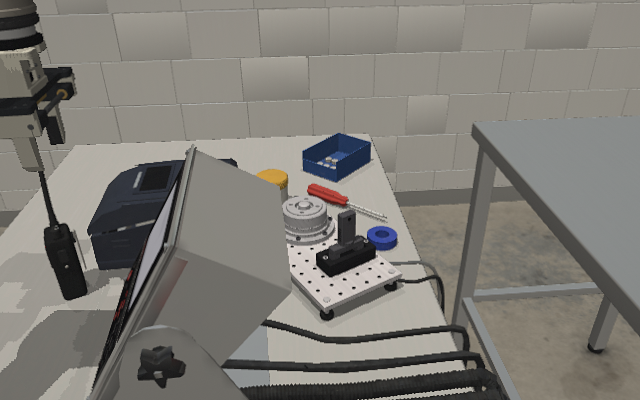

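View pics/top0.png

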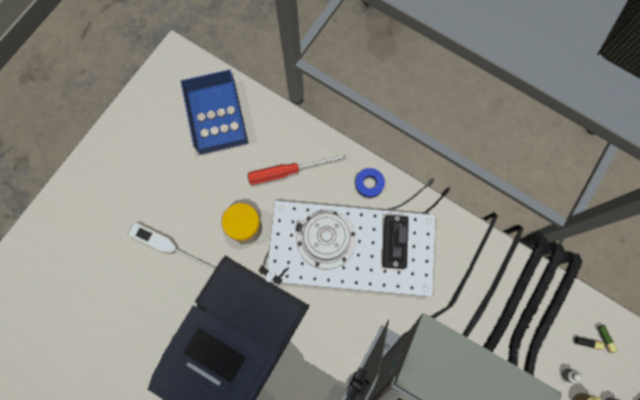

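View pics/wrist0.png

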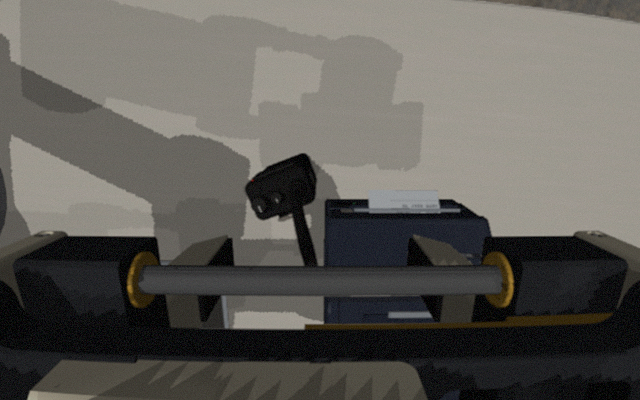

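```bash
cat > h.py <<'E'
import numpy as np, cv2
from scipy.spatial.transform import Rotation as Rn
from plant import sensors, capture, bot
def K(c):
    f=200/np.tan(np.radians(c['vfov'])/2); return np.array([[f,0,c['cx']],[0,f,c['cy']],[0,0,1.]])
def tool(o):
    T=np.eye(4);T[:3,:3]=Rn.from_euler('xyz',o['tcp_rot']).as_matrix();T[:3,3]=o['tool_pos'];return T
def shot(name,save=None):
    o=sensors.get_obs(); c=capture(name)
    c['cam2w']=tool(o)@c['mount'] if name=='wrist' else np.linalg.inv(c['view'])
    if save: cv2.imwrite(f'pics/{save}.png',c['frame'])
    return c
def onz(c,px,z):
    px=np.atleast_2d(np.array(px,float))
    f=K(c)[0,0]; d=(px-[c['cx'],c['cy']])/f
    n=d.copy()
    for _ in range(30): n=d/(1+c['k1']*(n**2).sum(1,keepdims=True))
    r=np.c_[n,np.ones(len(n))]@c['cam2w'][:3,:3].T; p=c['cam2w'][:3,3]
    return p+r*((z-p[2])/r[:,2])[:,None]
def proj(c,P):
    P=np.atleast_2d(np.array(P,float)); q=np.c_[P,np.ones(len(P))]@np.linalg.inv(c['cam2w']).T
    n=q[:,:2]/q[:,2:3]; n=n*(1+c['k1']*(n**2).sum(1,keepdims=True))
    return n*K(c)[0,0]+[c['cx'],c['cy']]
def crop(c,x0,y0,w,h,s,save): cv2.imwrite(f'pics/{save}.png',cv2.resize(c['frame'][y0:y0+h,x0:x0+w],None,fx=s,fy=s,interpolation=cv2.INTER_CUBIC))
E
python3 - <<'E'
from h import *
c=shot('top'); crop(c,220,170,230,140,3.4,'topc'); 
for n,p,z in (('cell',(325,237),84.5),('tape',(370,182),19),('jar',(241,223),73),('restL',(395,217),60),('restR',(393,267),60),('handle',(395,240),140),('plate1',(275,200),34),('plate2',(435,213),34),('plate3',(432,295),34),('plate4',(268,284),34),('sd',(270,175),10),('box',(425,320),200)): print(n,onz(c,p,z)[0].round(1))
s=shot('scene'); crop(s,260,160,150,150,4,'scc')
E
```

```text
cell [593.  329.   84.5]
tape [714.5 248.6  19. ]
jar [611.6 478.3  73. ]
restL [640.  205.2  60. ]
restR [550.2 206.9  60. ]
handle [585.3 216.  140. ]
plate1 [665.6 425.8  34. ]
plate2 [657.2 127.2  34. ]
plate3 [506.6 132.2  34. ]
plate4 [510.4 426.6  34. ]
sd [720.4 442.   10. ]
box [461.7 179.1 200. ]
```

View pics/topc.png

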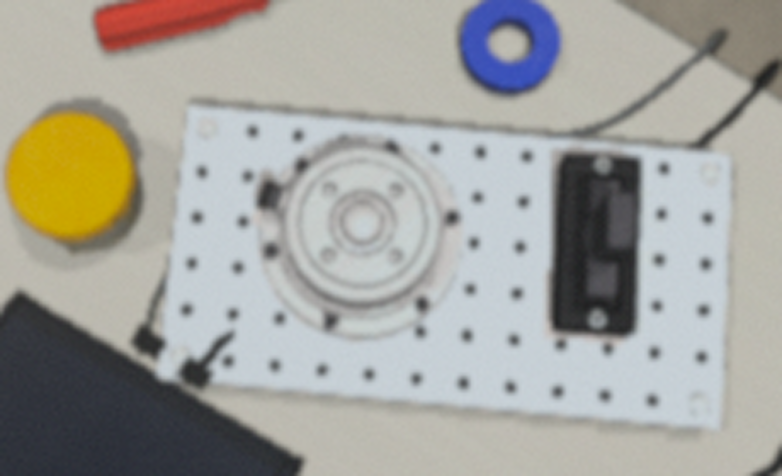

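View pics/scc.png

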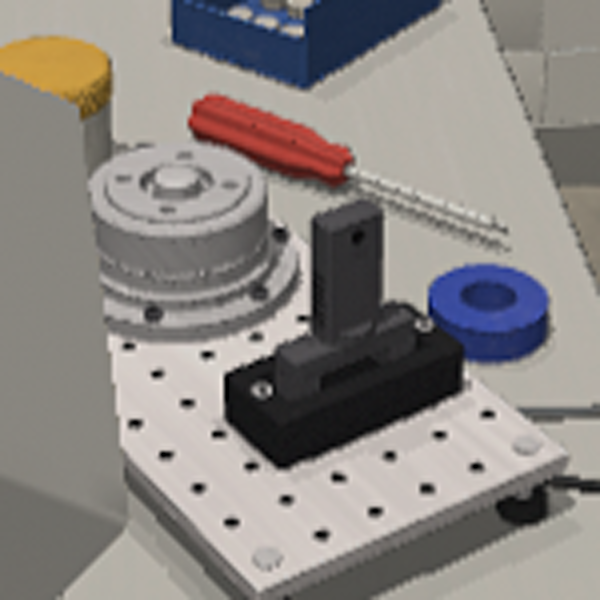

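```bash
python3 - <<'E'
from h import *
o=sensors.get_obs(); print(tool(o).round(3), o['time'])
c=shot('top')
a,b=onz(c,[[220+603/3.4,170+163/3.4],[220+597/3.4,170+318/3.4]],60); print(a,b,np.degrees(np.arctan2(*(a-b)[1::-1])))
H=onz(c,[[220+x/3.4,170+y/3.4] for x,y in((330,188),(396,188),(397,257),(328,256),(362,222))],84.5)
print(H.round(1),H[:4].mean(0)); d=H[0]-H[2];e=H[1]-H[3];print(np.degrees(np.arctan2(d[1],d[0])),np.degrees(np.arctan2(e[1],e[0])))
s=shot('scene'); print('scene cam',s['cam2w'][:3,3],'top',c['cam2w'][:3,3])
print('cell seen in scene', proj(s,[*H[:4].mean(0)[:2],89]))
for z in(0,100,200,300): print(z,onz(c,[[433,315],[560,382],[385,325],[225,258],[307,303]],z)[:,:2].round(0).tolist(), onz(s,[[195,150],[290,290],[160,400]],z)[:,:2].round(0).tolist())
crop(c,140,240,420,160,1.9,'topd'); crop(s,0,100,320,300,2,'scd')
E
```

```text
[[-0.00000e+00  4.50000e-01  8.93000e-01  2.36143e+02]
 [-1.00000e-03  8.93000e-01 -4.50000e-01  4.68704e+02]
 [-1.00000e+00 -1.00000e-03 -0.00000e+00  2.26401e+02]
 [ 0.00000e+00  0.00000e+00  0.00000e+00  1.00000e+00]] 0.25
[638.523239   200.96521798  60.        ] [556.4939988  202.45568485  60.        ] -1.04094667880171
[[612.7 343.9  84.5]
 [614.6 310.2  84.5]
 [579.1 308.   84.5]
 [577.7 342.9  84.5]
 [596.1 326.6  84.5]] [596.04752989 326.26226829  84.5       ]
46.88428107928574 -41.619405258239574
scene cam [ 181.40012811 -341.79198763  548.19158282] top [459.21400005 328.98629251 916.08514628]
cell seen in scene [[303.57156015 202.45731194]]
0 [[472.0, 123.0], [365.0, -108.0], [450.0, 211.0], [556.0, 515.0], [482.0, 356.0]] [[594.0, 845.0], [504.0, 229.0], [253.0, 140.0]]
100 [[471.0, 145.0], [375.0, -60.0], [451.0, 224.0], [546.0, 495.0], [479.0, 353.0]] [[519.0, 628.0], [445.0, 125.0], [240.0, 52.0]]
200 [[469.0, 168.0], [386.0, -13.0], [452.0, 236.0], [535.0, 475.0], [477.0, 350.0]] [[443.0, 412.0], [386.0, 21.0], [227.0, -36.0]]
300 [[468.0, 190.0], [396.0, 35.0], [453.0, 249.0], [524.0, 454.0], [474.0, 347.0]] [[368.0, 195.0], [327.0, -83.0], [214.0, -124.0]]
```

View pics/topd.png

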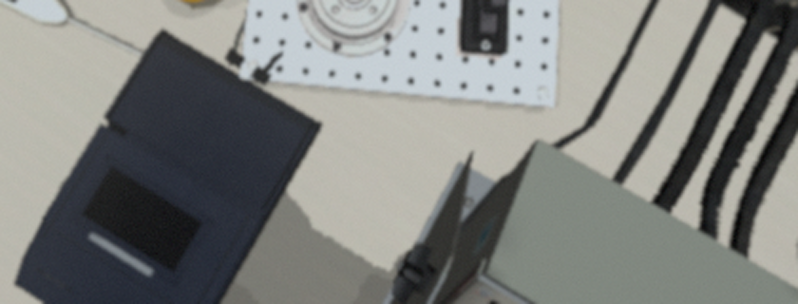

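View pics/scd.png

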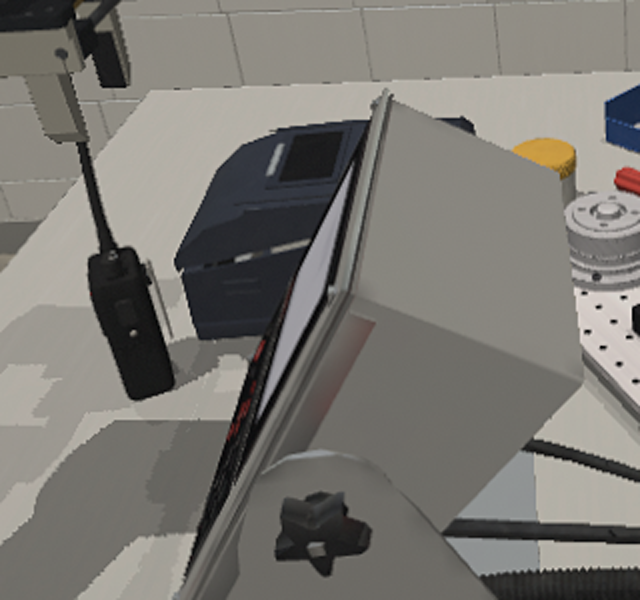

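```bash
python3 - <<'E'
from h import *
c=shot('top');s=shot('scene')
def tri(pt,ps):
    a=c['cam2w'][:3,3];u=onz(c,pt,0)[0]-a;b=s['cam2w'][:3,3];v=onz(s,ps,0)[0]-b
    u/=np.linalg.norm(u);v/=np.linalg.norm(v)
    t=np.linalg.lstsq(np.c_[u,-v],b-a,rcond=None)[0]
    p,q=a+u*t[0],b+v*t[1]; return ((p+q)/2).round(0),np.linalg.norm(p-q).round(1)
print(tri((422.6,313.7),(278,192)),tri((422.6,313.7),(291,290)),tri((422.6,313.7),(193,150)))
print(tri((388,320),(190,147)),tri((388,320),(278,192)))
print(tri((140+485/1.9,240+272/1.9),(193,150)), tri((140+485/1.9,240+272/1.9),(187,247)))
print('machine', tri((225,257),(236,160)),tri((307,305),(220,160)))
for p,z in (((236.7,468.7,226),0),((590,203,107),0)): print(proj(s,p))
E
```

```text
(array([470., 186., 215.]), np.float64(0.8)) (array([469., 157.,  67.]), np.float64(7.5)) (array([423., 216., 289.]), np.float64(96.0))
(array([423., 254., 275.]), np.float64(76.2)) (array([473., 224., 194.]), np.float64(31.0))
(array([381., 233., 283.]), np.float64(4.5)) (array([357., 217., 155.]), np.float64(22.8))
machine (array([546., 490., 122.]), np.float64(3.1)) (array([468., 352., 199.]), np.float64(13.5))
[[ 48.34372709 155.19572812]]
[[342.25470746 225.75157426]]
```

```bash
python3 -m crank '[{"dx":-4},{"dx":-8},{"dx":-11,"dz":3,"spin":-0.1},{"dx":-11,"dz":7,"spin":-0.2},{"dx":-11,"dz":11,"spin":-0.3},{"dx":-11,"dz":15,"spin":-0.4,"dy":-0.5},{"dx":-11,"dz":19,"spin":-0.45,"dy":-1.4},{"dx":-11,"dz":23,"spin":-0.45,"dy":-1.4},{"dx":-11,"dz":27,"spin":-0.45,"dy":-1.4},{"dx":-11,"dz":31,"spin":-0.45,"dy":-1.4},{"dx":-11,"dz":34,"spin":-0.45,"dy":-1.4},{"dx":-11,"dz":34.8,"spin":-0.45,"dy":-1.4},{"dx":-11,"dz":34.8,"spin":-0.45,"dy":-1.4}]'
python3 - <<'E'
from h import *
o=sensors.get_obs(); print(tool(o).round(3),o['time'],o['joint_positions'].round(3),o['contact_force'].round(1))
shot('wrist','w1');shot('scene','s1');shot('top','t1')
E
```

```text
[[-0.00000e+00  4.50000e-01  8.93000e-01  2.36229e+02]
 [-0.00000e+00  8.93000e-01 -4.50000e-01  4.68831e+02]
 [-1.00000e+00 -0.00000e+00 -0.00000e+00  2.26678e+02]
 [ 0.00000e+00  0.00000e+00  0.00000e+00  1.00000e+00]] 0.45 [ 0.958  0.342  1.524  0.     1.275 -0.146] [ 0.3 -0.4 -0.2]invalid input at $[0]: expected keys dx, dy, dz, spin
```

View pics/w1.png

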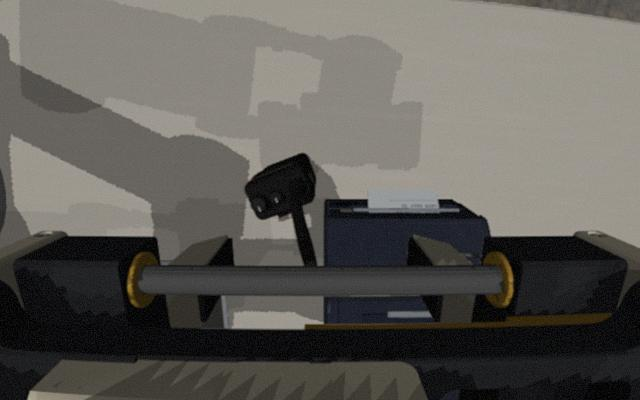

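View pics/s1.png

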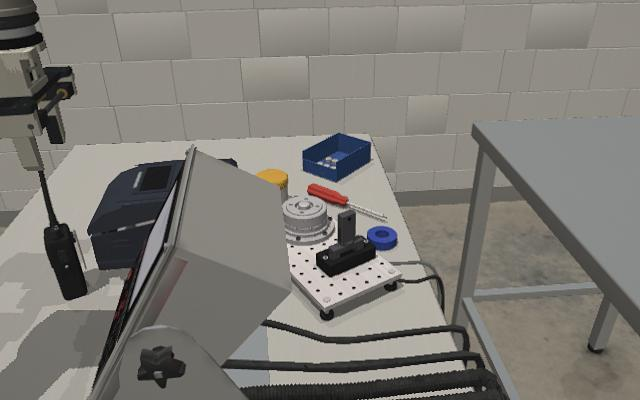

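```bash
python3 -m crank '[{"dx":-4,"dy":0,"dz":0,"spin":0},{"dx":-8,"dy":0,"dz":0,"spin":0},{"dx":-11,"dy":0,"dz":3,"spin":-0.1},{"dx":-11,"dy":0,"dz":7,"spin":-0.2},{"dx":-11,"dy":0,"dz":11,"spin":-0.3},{"dx":-11,"dz":15,"spin":-0.4,"dy":-0.5},{"dx":-11,"dz":19,"spin":-0.45,"dy":-1.4},{"dx":-11,"dz":23,"spin":-0.45,"dy":-1.4},{"dx":-11,"dz":27,"spin":-0.45,"dy":-1.4},{"dx":-11,"dz":31,"spin":-0.45,"dy":-1.4},{"dx":-11,"dz":34,"spin":-0.45,"dy":-1.4},{"dx":-11,"dz":34.8,"spin":-0.45,"dy":-1.4},{"dx":-11,"dz":34.8,"spin":-0.45,"dy":-1.4}]'
python3 - <<'E'
from h import *
o=sensors.get_obs(); print(tool(o).round(3),o['time'],o['joint_positions'].round(3),o['contact_force'].round(1))
shot('wrist','w1');shot('scene','s1')
E
```

```text
time: 1.68
tool_pos: [542.5, 298.1, 335.6]
tcp_rot: [-2.609, 1.569, -2.629]
contact_force: [-0.6, -0.2, -0.5]
grip_width: 91.7
[[-1.00000e-03  2.00000e-02  1.00000e+00  5.42476e+02]
 [-1.00000e-03  1.00000e+00 -2.00000e-02  2.98139e+02]
 [-1.00000e+00 -1.00000e-03 -1.00000e-03  3.35562e+02]
 [ 0.00000e+00  0.00000e+00  0.00000e+00  1.00000e+00]] 1.6833 [ 0.379  0.478  1.02  -0.     1.645 -1.172] [-0.6 -0.2 -0.5]
```

View pics/w1.png

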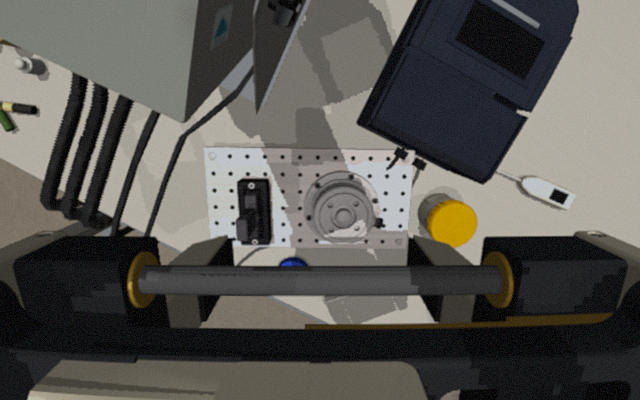

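View pics/s1.png

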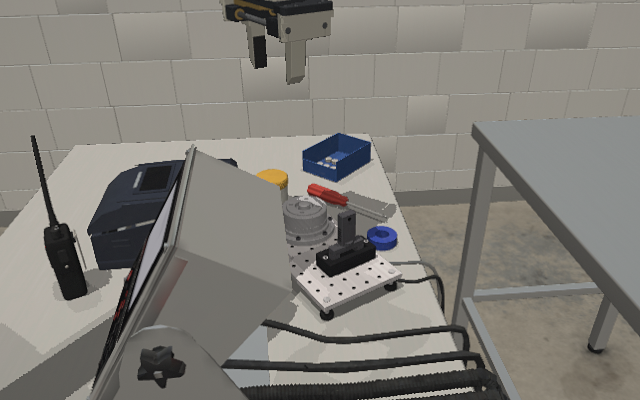

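```bash
python3 -m crank '[{"dx":3,"dy":-1,"dz":2,"spin":0},{"dx":7,"dy":-2,"dz":4,"spin":0},{"dx":11,"dy":-3.3,"dz":5,"spin":0},{"dx":13.5,"dy":-3.3,"dz":5,"spin":0},{"dx":13.5,"dy":-3.3,"dz":5,"spin":0},{"dx":13.5,"dy":-3.3,"dz":5,"spin":0}]'
python3 - <<'E'
from h import *
c=shot('wrist','w2');crop(c,130,60,400,200,2,'w2c')
E
```

```text
time: 2.28
tool_pos: [588.5, 267.0, 201.5]
tcp_rot: [-3.013, 1.568, -3.028]
contact_force: [0.2, 1.0, 0.6]
grip_width: 91.8
```

View pics/w2c.png

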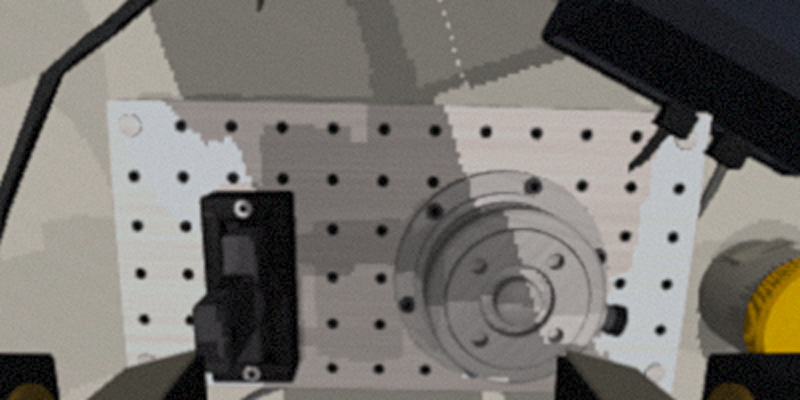

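```bash
python3 - <<'E'
from h import *
c=shot('wrist');crop(c,215,140,80,120,5,'w2d');crop(c,330,150,120,100,6,'w2e')
f=lambda L:[[130+x/2,60+y/2] for x,y in L]
H=onz(c,f([(480,267),(557,261),(556,335),(480,341)]),84.5); print(H.round(1),H.mean(0))
for a,b in((2,0),(1,3)): d=H[b]-H[a]; print(np.degrees(np.arctan2(d[1],d[0])),np.linalg.norm(d))
R=onz(c,f([(243,208),(251,373)]),60);print(R.round(1),R.mean(0)); d=R[1]-R[0];print(np.degrees(np.arctan2(d[1],d[0])))
E
```

```text
[[584.6 311.9  84.5]
 [582.4 345.9  84.5]
 [616.8 347.3  84.5]
 [619.  312.7  84.5]] [600.67472978 329.43948354  84.5       ]
-132.24042934219378 47.8911847767508
-42.12173552453144 49.43206779695129
[[560.1 204.   60. ]
 [642.9 202.2  60. ]] [601.47134363 203.11591043  60.        ]
-1.2258849040089863
```

View pics/w2d.png

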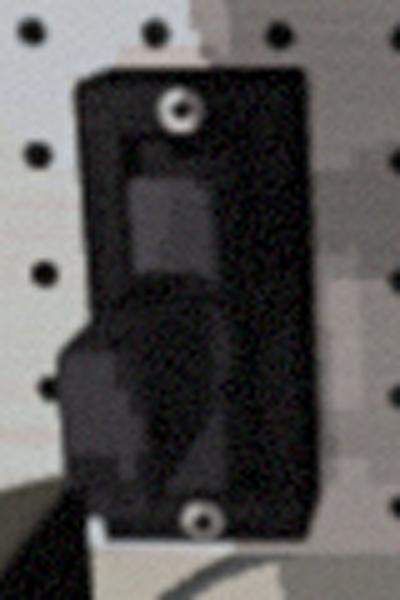

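View pics/w2e.png

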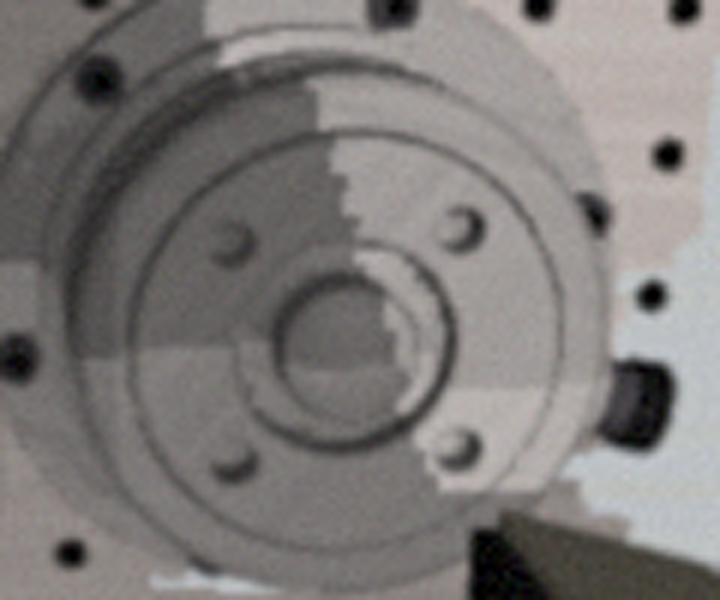

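```bash
python3 - <<'E'
from h import *
c=shot('wrist');t=shot('top')
H=onz(c,[[330+x/6,150+y/6] for x,y in((231,243),(463,228),(459,448),(233,462),(346,341))],84.5);print(H.round(1),H[:4].mean(0))
for a,b in((2,0),(1,3)): d=H[b]-H[a]; print(np.degrees(np.arctan2(d[1],d[0])),np.linalg.norm(d))
R=onz(c,[[215+x/5,140+y/5] for x,y in((180,110),(203,520))],60);print(R.round(1),R.mean(0)); d=R[1]-R[0];print(np.degrees(np.arctan2(d[1],d[0])))
g=c['frame'][140:260,215:295]; g=np.clip(g.astype(float)*2.5,0,255).astype('uint8'); cv2.imwrite('pics/w2f.png',cv2.resize(g,None,fx=5,fy=5,interpolation=cv2.INTER_CUBIC))
g=t['frame'][205:280,370:425]; g=np.clip(g.astype(float)*2.5,0,255).astype('uint8'); cv2.imwrite('pics/t2f.png',cv2.resize(g,None,fx=8,fy=8,interpolation=cv2.INTER_CUBIC))
cv2.imwrite('pics/t2.png',t['frame'])
E
```

```text
[[583.  310.9  84.5]
 [581.3 345.1  84.5]
 [615.4 346.4  84.5]
 [617.  312.   84.5]
 [598.2 328.4  84.5]] [599.1704316  328.57877133  84.5       ]
-132.34329323944266 48.0241484005874
-42.825166507177535 48.72843362184573
[[559.3 203.7  60. ]
 [641.7 202.5  60. ]] [600.49875179 203.07323684  60.        ]
-0.8197033455570999
```

View pics/w2f.png

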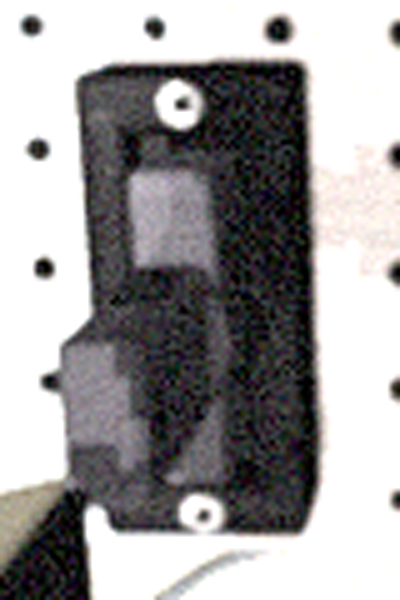

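View pics/t2f.png

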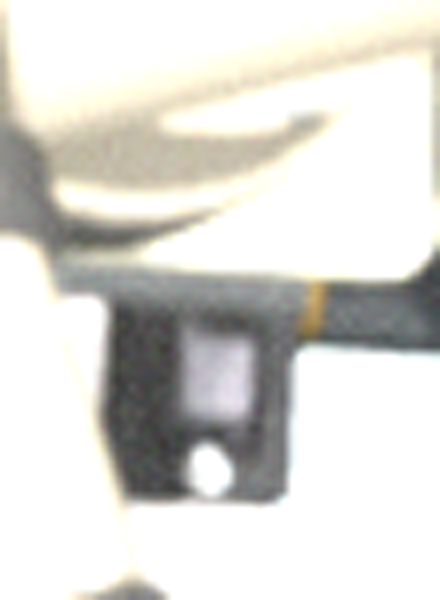

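```bash
python3 - <<'E'
from h import *
c=shot('wrist')
f=lambda L:[[215+x/5,140+y/5] for x,y in L]
print('handle top corners',onz(c,f([(62,345),(118,345),(140,482),(74,485)]),130).round(1))
print('bar end',onz(c,f([(130,170),(208,170)]),74).round(1))
print('slot', onz(c,f([(128,130)]),60))
t=cv2.imread('pics/top0.png')[205:280,370:425]; cv2.imwrite('pics/t0f.png',cv2.resize(np.clip(t.astype(float)*2.5,0,255).astype('uint8'),None,fx=8,fy=8,interpolation=cv2.INTER_CUBIC))
E
```

```text
handle top corners [[585.8 198.  130. ]
 [586.  206.5 130. ]
 [607.9 208.1 130. ]
 [608.3 197.8 130. ]]
bar end [[568.7 196.5  74. ]
 [568.9 210.7  74. ]]
slot [[563.35181367 193.26332322  60.        ]]
```

View pics/t0f.png

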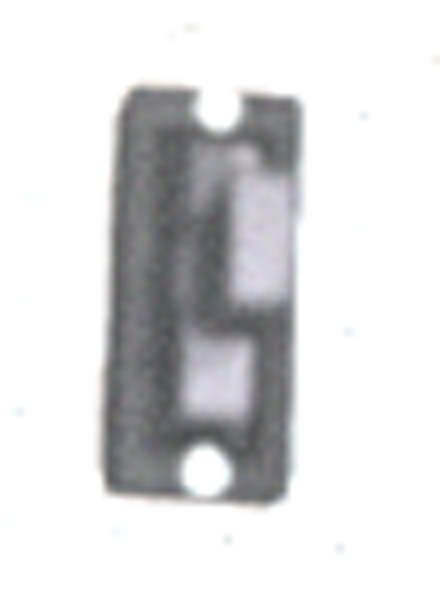

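```bash
python3 -m crank '[{"dx":0,"dy":-3,"dz":0.5,"spin":0},{"dx":0,"dy":-6.35,"dz":1.05,"spin":0},{"dx":2,"dy":-6.35,"dz":1.05,"spin":0},{"dx":4,"dy":-6.35,"dz":1.05,"spin":0},{"dx":5,"dy":-6.35,"dz":1.05,"spin":0},{"dx":5,"dy":-6.35,"dz":1.05,"spin":0}]' 50
python3 - <<'E'
from h import *
print(sensors.get_obs()['tool_pos'])
c=shot('wrist','w3');g=c['frame'][150:400,180:460]; g=np.clip(g.astype(float)*2,0,255).astype('uint8'); cv2.imwrite('pics/w3f.png',cv2.resize(g,None,fx=2.4,fy=2.4,interpolation=cv2.INTER_CUBIC))
s=shot('scene'); crop(s,220,60,200,240,2.4,'s3')
E
```

```text
time: 3.03
tool_pos: [598.6, 202.2, 150.3]
tcp_rot: [-2.977, 1.568, -2.994]
contact_force: [-0.7, 0.3, 0.1]
grip_width: 56.6
[598.55407762 202.24880218 150.32104707]
```

View pics/w3f.png

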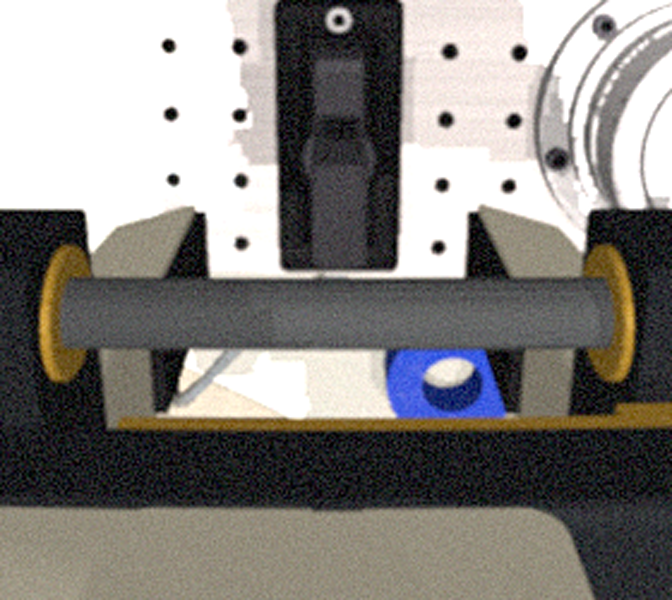

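View pics/s3.png

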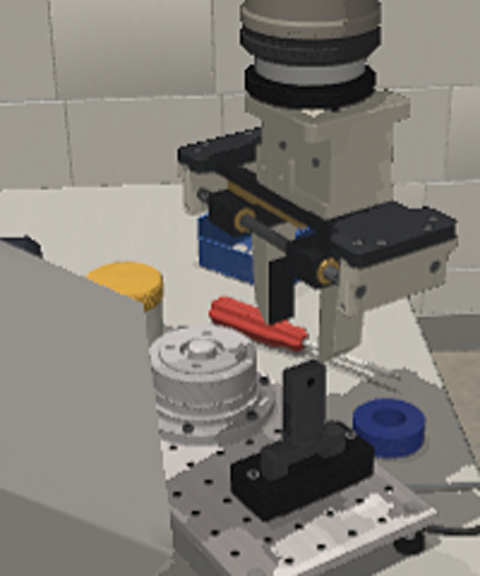

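```bash
python3 -m crank '[{"dx":3,"dy":0,"dz":0,"spin":0},{"dx":5.5,"dy":0,"dz":0,"spin":0},{"dx":6.7,"dy":0,"dz":0,"spin":0},{"dx":6.7,"dy":0,"dz":0,"spin":0},{"dx":6.7,"dy":0,"dz":0,"spin":0}]'
python3 - <<'E'
from h import *
c=shot('wrist','w4');g=c['frame'][150:400,180:460]; g=np.clip(g.astype(float)*2,0,255).astype('uint8'); cv2.imwrite('pics/w4f.png',cv2.resize(g,None,fx=2.4,fy=2.4,interpolation=cv2.INTER_CUBIC))
s=shot('scene'); crop(s,220,60,200,240,2.4,'s4')
E
```

```text
time: 3.55
tool_pos: [600.1, 202.6, 85.7]
tcp_rot: [0.27, 1.57, 0.254]
contact_force: [-0.2, 0.1, 0.1]
grip_width: 45.7
```

View pics/w4f.png

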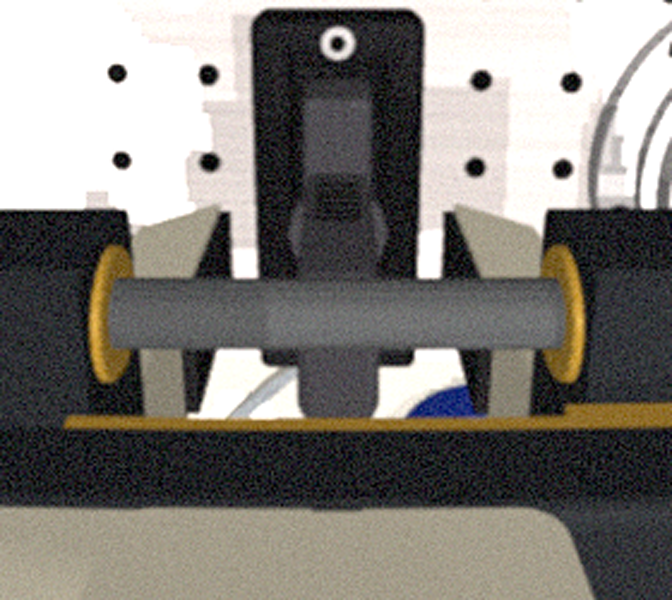

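View pics/s4.png

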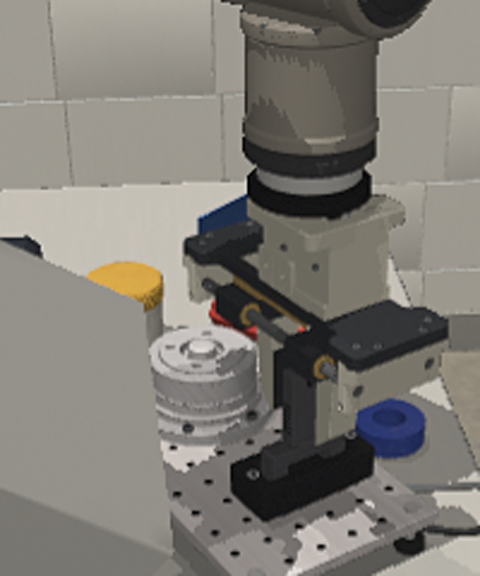

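```bash
python3 -m crank '[{"dx":0.2,"dy":0,"dz":0,"spin":0},{"dx":0.2,"dy":0,"dz":0,"spin":0},{"dx":0.2,"dy":0,"dz":0,"spin":0},{"dx":0.2,"dy":0,"dz":0,"spin":0},{"dx":0.2,"dy":0,"dz":0,"spin":0},{"dx":0.2,"dy":0,"dz":0,"spin":0},{"dx":0.2,"dy":0,"dz":0,"spin":0},{"dx":0.2,"dy":0,"dz":0,"spin":0},{"dx":0.2,"dy":0,"dz":0,"spin":0},{"dx":0.2,"dy":0,"dz":0,"spin":0}]' 0
python3 - <<'E'
from h import *
o=sensors.get_obs();T=tool(o);print(T.round(3),o['contact_force'],o['moment'],o['grip_width'],o['joint_positions'].round(3))
c=shot('wrist');g=c['frame'][150:400,180:460]; g=np.clip(g.astype(float)*2,0,255).astype('uint8'); cv2.imwrite('pics/w5f.png',cv2.resize(g,None,fx=2.4,fy=2.4,interpolation=cv2.INTER_CUBIC))
E
```

```text
time: 4.48
tool_pos: [599.7, 202.3, 82.9]
tcp_rot: [0.351, 1.57, 0.334]
contact_force: [0.3, -0.1, 1.9]
grip_width: 13.6
[[ 0.00000e+00  1.70000e-02  1.00000e+00  5.99685e+02]
 [ 0.00000e+00  1.00000e+00 -1.70000e-02  2.02258e+02]
 [-1.00000e+00  0.00000e+00  0.00000e+00  8.29060e+01]
 [ 0.00000e+00  0.00000e+00  0.00000e+00  1.00000e+00]] [ 0.34736705 -0.12659703  1.86633351] [0.01377713 0.08208578 0.03536235] 13.637012418140714 [ 0.204  0.67   1.387  0.     1.084 -1.35 ]
```

View pics/w5f.png

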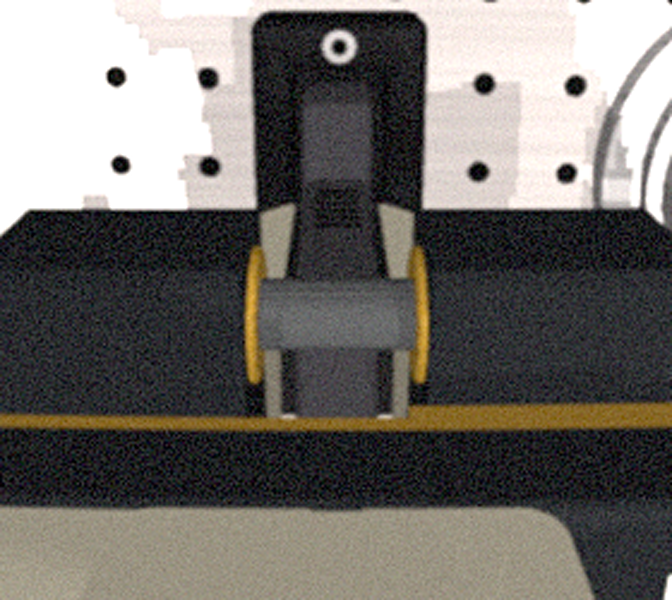

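```bash
python3 - <<'E'
from h import *
c=shot('wrist')
p=onz(c,[[180+338/2.4,150+84/2.4],[180+303/2.4,150+82/2.4],[180+370/2.4,150+82/2.4]],74);print('bar end',p,tool(sensors.get_obs())[:3,3])
# machine: top0 vs w1
o={'tool_pos':np.array([542.476,298.139,335.562]),'tcp_rot':np.array([-2.609,1.569,-2.629])}
w=dict(c);w['cam2w']=tool(o)@c['mount'];t=shot('top')
def tri(pt,ps):
    a=t['cam2w'][:3,3];u=onz(t,pt,0)[0]-a;b=w['cam2w'][:3,3];v=onz(w,ps,0)[0]-b
    u/=np.linalg.norm(u);v/=np.linalg.norm(v)
    s=np.linalg.lstsq(np.c_[u,-v],b-a,rcond=None)[0]
    P,q=a+u*s[0],b+v*s[1]; return ((P+q)/2).round(0),np.linalg.norm(P-q).round(1)
print(tri((307,304),(358,124)),tri((225,258),(484,182)),tri((225,258),(498,172)), tri((307,304),(370,92)))
i=cv2.imread('pics/w1.png');cv2.imwrite('pics/w1m.png',cv2.resize(i[0:200,300:600],None,fx=2.6,fy=2.6))
E
```

```text
bar end [[564.17448936 203.420968    74.        ]
 [563.59453121 195.7606404   74.        ]
 [563.84860484 210.43908092  74.        ]] [599.66974239 202.2908075   82.92031974]
(array([480., 356.,   2.]), np.float64(0.1)) (array([544., 488., 131.]), np.float64(3.0)) (array([533., 482., 168.]), np.float64(10.8)) (array([465., 340., 273.]), np.float64(22.9))
```

View pics/w1m.png

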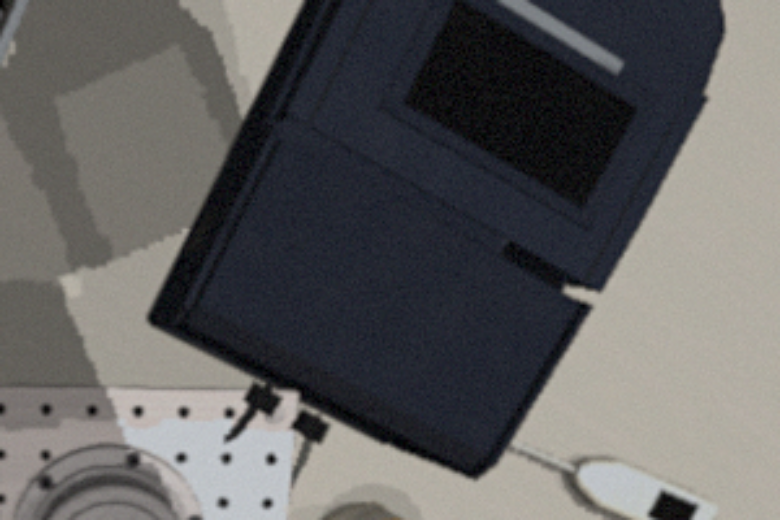

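```bash
python3 - <<'E'
from h import *
c=shot('wrist');g=c['frame'][150:240,280:360]; g=np.clip(g.astype(float)*3,0,255).astype('uint8'); cv2.imwrite('pics/w5g.png',cv2.resize(g,None,fx=6.5,fy=6.5,interpolation=cv2.INTER_CUBIC))
X=600
for z,x in((74,569.2),(49,569.2),(60,559),(60,641),(74,587)): print(z,x,((proj(c,[x,203,z])-[280,150])*6.5).round(0))
E
```

```text
74 569.2 [[261. 288.]]
49 569.2 [[261. 228.]]
60 559 [[259. 137.]]
60 641 [[273. 977.]]
74 587 [[264. 495.]]
```

View pics/w5g.png

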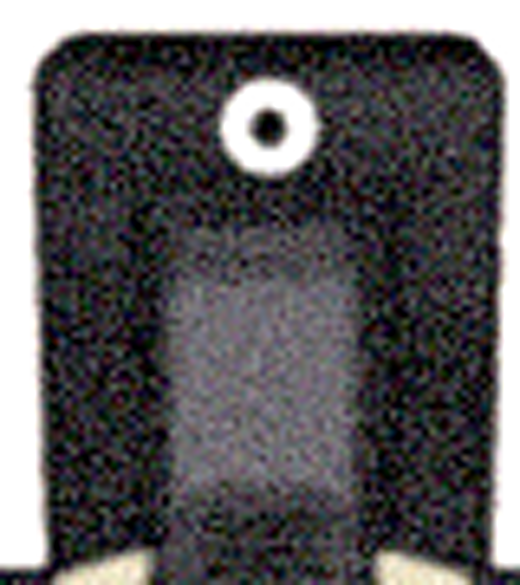

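```bash
python3 -m crank '[{"dx":-1,"dy":0,"dz":0,"spin":0},{"dx":-3,"dy":0,"dz":0,"spin":0},{"dx":-5.5,"dy":0,"dz":0,"spin":0},{"dx":-7.5,"dy":0,"dz":0,"spin":0},{"dx":-7.5,"dy":2,"dz":-0.1,"spin":-0.05},{"dx":-7.5,"dy":4.5,"dz":-0.15,"spin":-0.15},{"dx":-7.5,"dy":7.5,"dz":-0.2,"spin":-0.25},{"dx":-7.5,"dy":10,"dz":-0.29,"spin":-0.36},{"dx":-7.5,"dy":12,"dz":-0.29,"spin":-0.47},{"dx":-7.5,"dy":12.51,"dz":-0.29,"spin":-0.58},{"dx":-7.5,"dy":12.51,"dz":-0.29,"spin":-0.69},{"dx":-7.5,"dy":12.51,"dz":-0.29,"spin":-0.79},{"dx":-7.5,"dy":12.51,"dz":-0.29,"spin":-0.846},{"dx":-7.5,"dy":12.51,"dz":-0.29,"spin":-0.846},{"dx":-7.5,"dy":12.51,"dz":-0.29,"spin":-0.846}]'
python3 - <<'E'
from h import *
o=sensors.get_obs();T=tool(o);print(T.round(3),o['contact_force'],o['moment'],o['grip_width'],o['joint_positions'].round(3))
c=shot('wrist','w6');g=c['frame'][60:260,180:460]; cv2.imwrite('pics/w6f.png',cv2.resize(g,None,fx=2.8,fy=2.8,interpolation=cv2.INTER_CUBIC))
s=shot('scene'); crop(s,220,60,200,240,2.4,'s6')
E
```

```text
time: 5.93
tool_pos: [598.6, 327.3, 157.6]
tcp_rot: [2.631, 1.57, -2.825]
contact_force: [0.2, 0.3, -2.9]
grip_width: 13.4
[[-1.00000e-03 -7.36000e-01  6.77000e-01  5.98560e+02]
 [-0.00000e+00  6.77000e-01  7.36000e-01  3.27295e+02]
 [-1.00000e+00  0.00000e+00 -1.00000e-03  1.57614e+02]
 [ 0.00000e+00  0.00000e+00  0.00000e+00  1.00000e+00]] [ 0.21730147  0.32653615 -2.90502609] [ 0.04653155  0.06635756 -0.01609309] 13.422771749633862 [ 0.388  0.688  1.13   0.     1.324 -2.01 ]
```

View pics/w6f.png

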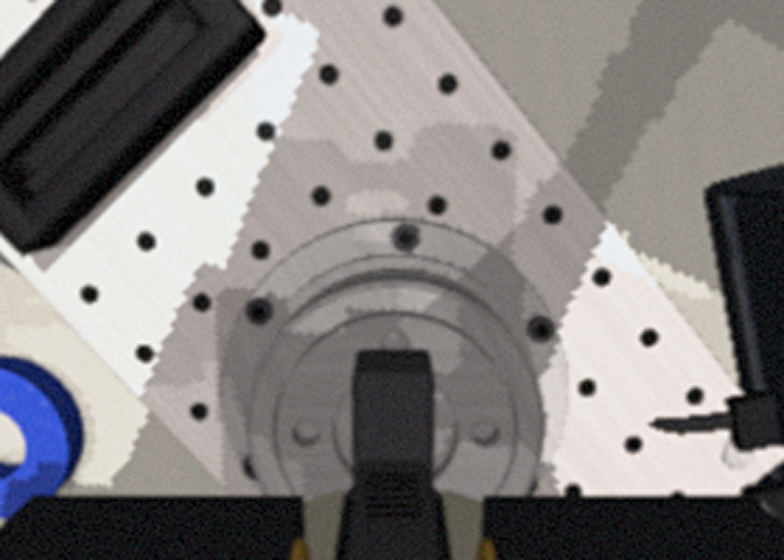

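View pics/s6.png

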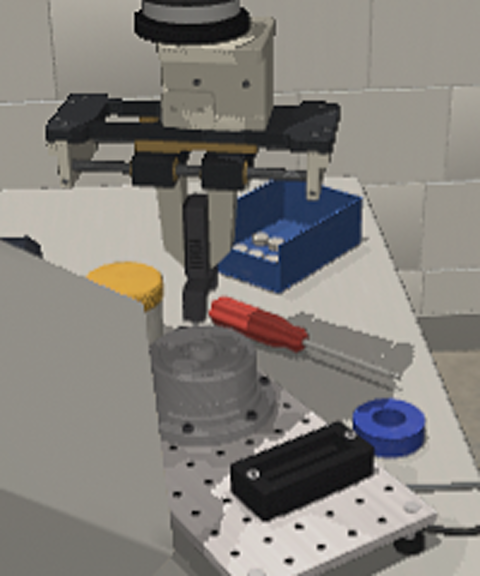

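```bash
python3 - <<'E'
from h import *
c=shot('wrist');o=sensors.get_obs();T=tool(o)
f=lambda L:[[180+x/2.8,60+y/2.8] for x,y in L]
H=onz(c,f([(308,432),(486,430),(395,335)]),84.5)
m=(H[0]+H[1])/2;print(H.round(1),m)
L=lambda P:((P-T[:3,3])@T[:3,:3]).round(1)
print('tool frame holes',L(H),L(m))
B=onz(c,f([(357,378),(432,377),(360,352),(430,352)]),149.1); print('bar end',L(B))
g=c['frame'][150:250,270:370]; cv2.imwrite('pics/w6g.png',cv2.resize(np.clip(g*1.5,0,255).astype('uint8'),None,fx=6,fy=6,interpolation=cv2.INTER_CUBIC))
E
```

```text
[[614.7 311.9  84.5]
 [579.4 343.6  84.5]
 [579.9 308.4  84.5]] [597.05835396 327.7829649   84.5       ]
tool frame holes [[ 73.2 -22.1  -0.5]
 [ 73.2  25.3  -1. ]
 [ 73.2   1.  -26.6]] [73.2  1.6 -0.7]
bar end [[  8.6  -6.4 -30.1]
 [  8.6   7.8 -30.2]
 [  8.6  -5.7 -35.1]
 [  8.6   7.4 -35.1]]
```

View pics/w6g.png

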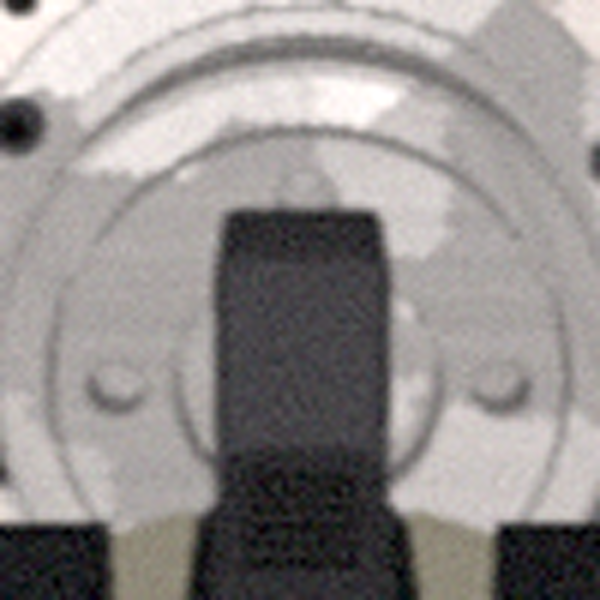

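```bash
python3 -m crank '[{"dx":1,"dy":0.07,"dz":-0.08,"spin":0},{"dx":2,"dy":0.07,"dz":-0.08,"spin":0},{"dx":2.8,"dy":0.07,"dz":-0.08,"spin":0},{"dx":3,"dy":0.07,"dz":-0.08,"spin":0},{"dx":3,"dy":0.07,"dz":-0.08,"spin":0},{"dx":3,"dy":0.07,"dz":-0.08,"spin":0}]'
python3 -m crank '[{"dx":0.1,"dy":0,"dz":0,"spin":0},{"dx":0.2,"dy":0,"dz":0,"spin":0},{"dx":0.3,"dy":0,"dz":0,"spin":0},{"dx":0.35,"dy":0,"dz":0,"spin":0},{"dx":0.35,"dy":0,"dz":0,"spin":0}]'
```

```text
time: 6.58
tool_pos: [597.7, 327.3, 127.4]
tcp_rot: [2.508, 1.57, -2.946]
contact_force: [0.5, -0.0, -1.5]
grip_width: 13.6
time: 7.0
tool_pos: [597.7, 327.3, 124.2]
tcp_rot: [0.684, 1.571, 1.513]
contact_force: [0.2, 0.2, -2.7]
grip_width: 14.0
```

```bash
python3 -m crank '[{"dx":0.1,"dy":0,"dz":0,"spin":0},{"dx":0.15,"dy":0,"dz":0,"spin":0},{"dx":0.15,"dy":0,"dz":0,"spin":0}]'
python3 -m crank '[{"dx":0.1,"dy":0,"dz":0,"spin":0},{"dx":0.15,"dy":0,"dz":0,"spin":0},{"dx":0.15,"dy":0,"dz":0,"spin":0}]'
```

```text
time: 7.25
tool_pos: [597.7, 327.3, 122.6]
tcp_rot: [1.647, 1.571, 2.476]
contact_force: [-0.8, 0.2, -1.8]
grip_width: 13.8
time: 7.5
tool_pos: [597.8, 327.3, 121.2]
tcp_rot: [-0.054, 1.571, 0.775]
contact_force: [0.3, -0.1, -2.1]
grip_width: 13.6
```

```bash
python3 -m crank '[{"dx":0.1,"dy":0,"dz":0,"spin":0},{"dx":0.2,"dy":0,"dz":0,"spin":0},{"dx":0.2,"dy":0,"dz":0,"spin":0}]'
python3 -m crank '[{"dx":0.05,"dy":0,"dz":0,"spin":0},{"dx":0.1,"dy":0,"dz":0,"spin":0},{"dx":0.1,"dy":0,"dz":0,"spin":0}]'
python3 - <<'E'
from h import *
o=sensors.get_obs();print(o['contact_force'],o['moment'])
c=shot('wrist','w7');g=c['frame'][150:260,260:380]; cv2.imwrite('pics/w7g.png',cv2.resize(np.clip(g*1.5,0,255).astype('uint8'),None,fx=6,fy=6,interpolation=cv2.INTER_CUBIC))
s=shot('scene'); crop(s,270,160,80,80,7,'s7')
E
```

```text
time: 7.75
tool_pos: [597.8, 327.3, 119.1]
tcp_rot: [0.044, 1.571, 0.874]
contact_force: [0.6, 0.9, -2.8]
grip_width: 14.0
time: 8.0
tool_pos: [597.8, 327.3, 118.4]
tcp_rot: [-0.232, 1.57, 0.597]
contact_force: [-0.2, 0.3, -1.5]
grip_width: 13.7
[-0.17591255  0.29481606 -1.49016258] [ 0.22086892 -0.00490524  0.00505547]
```

View pics/w7g.png

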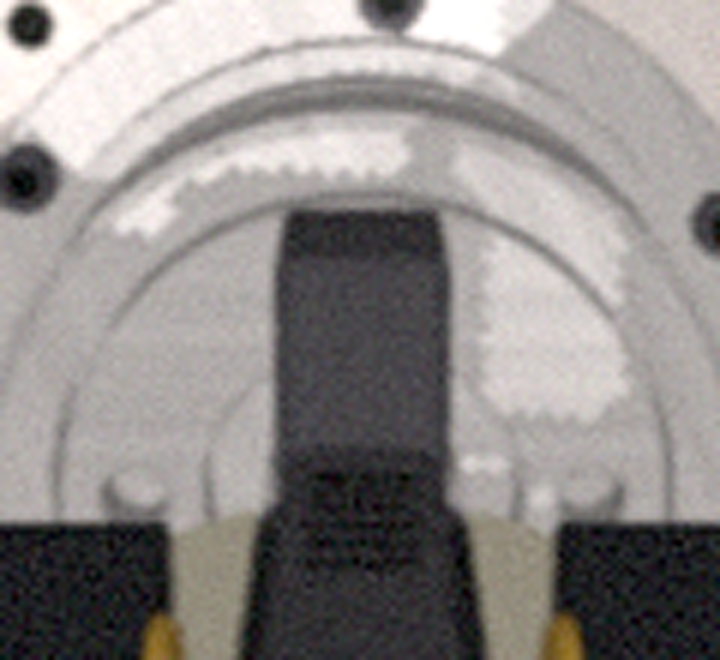

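View pics/s7.png

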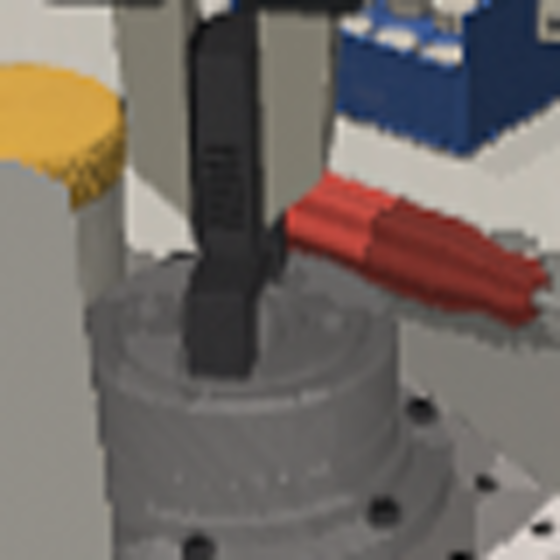

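```bash
python3 -m crank '[{"dx":0.05,"dy":0,"dz":0,"spin":0},{"dx":0.07,"dy":0,"dz":0,"spin":0},{"dx":0.07,"dy":0,"dz":0,"spin":0}]'; python3 -c "
from h import *
o=sensors.get_obs();print(o['moment'],o['tool_pos'])"
```

```text
time: 8.35
tool_pos: [597.8, 327.3, 118.3]
tcp_rot: [-0.338, 1.57, 0.491]
contact_force: [-1.1, 0.5, 5.2]
grip_width: 14.0
[ 0.11653802  0.34805503 -0.01558774] [597.84290001 327.32174506 118.28271282]
```

```bash
python3 -m crank '[{"dx":-0.08,"dy":0,"dz":0,"spin":0.03},{"dx":-0.08,"dy":0,"dz":0,"spin":0.06},{"dx":-0.08,"dy":0,"dz":0,"spin":0.09},{"dx":-0.08,"dy":0,"dz":0,"spin":0.12},{"dx":-0.08,"dy":0,"dz":0,"spin":0.15}]'; python3 -c "
from h import *
o=sensors.get_obs();print(o['moment'],o['contact_force'],tool(o).round(3))"
python3 -m crank '[{"dx":0,"dy":0,"dz":0,"spin":0.04},{"dx":0,"dy":0,"dz":0,"spin":0.08},{"dx":0,"dy":0,"dz":0,"spin":0.12},{"dx":0,"dy":0,"dz":0,"spin":0.15}]'; python3 -c "
from h import *
o=sensors.get_obs();print(o['moment'],o['contact_force'],tool(o).round(3))"
```

```text
time: 8.77
tool_pos: [597.8, 327.3, 118.3]
tcp_rot: [-0.416, 1.571, 0.262]
contact_force: [0.3, 0.3, 0.4]
grip_width: 14.0
[0.25753158 0.07161863 0.1763946 ] [0.32928909 0.34416285 0.37998043] [[  0.     -0.627   0.779 597.776]
 [  0.      0.779   0.627 327.349]
 [ -1.     -0.      0.    118.31 ]
 [  0.      0.      0.      1.   ]]
time: 9.1
tool_pos: [597.8, 327.4, 118.4]
tcp_rot: [-0.011, 1.57, 0.517]
contact_force: [0.1, -0.1, 0.8]
grip_width: 13.6
[0.2001687  0.05681862 0.25343677] [ 0.05478882 -0.05133043  0.75550646] [[ 0.00000e+00 -5.04000e-01  8.64000e-01  5.97788e+02]
 [ 0.00000e+00  8.64000e-01  5.04000e-01  3.27387e+02]
 [-1.00000e+00 -0.00000e+00  0.00000e+00  1.18359e+02]
 [ 0.00000e+00  0.00000e+00  0.00000e+00  1.00000e+00]]
```

```bash
cat > m.sh <<'E'
python3 -c "
from h import *
o=sensors.get_obs();T=tool(o);print('M',o['moment'].round(3),'F',o['contact_force'].round(1),'bearing',np.degrees(np.arctan2(T[1,2],T[0,2])).round(2),T[:3,3].round(1),'t',o['time'])"
E
python3 -m crank '[{"dx":0,"dy":0,"dz":0,"spin":0.04},{"dx":0,"dy":0,"dz":0,"spin":0.08},{"dx":0,"dy":0,"dz":0,"spin":0.12},{"dx":0,"dy":0,"dz":0,"spin":0.12}]'; sh m.sh
python3 -m crank '[{"dx":0,"dy":0,"dz":0,"spin":0.03},{"dx":0,"dy":0,"dz":0,"spin":0.05},{"dx":0,"dy":0,"dz":0,"spin":0.05}]'; sh m.sh
```

```text
time: 9.43
tool_pos: [597.8, 327.4, 118.3]
tcp_rot: [0.379, 1.57, 0.788]
contact_force: [-0.4, 0.7, 0.8]
grip_width: 13.7
M [0.217 0.086 0.075] F [-0.4  0.7  0.8] bearing 23.38 [597.8 327.4 118.3] t 9.4333
time: 9.68
tool_pos: [597.7, 327.4, 118.4]
tcp_rot: [0.763, 1.57, 1.122]
contact_force: [-0.6, 0.9, 0.7]
grip_width: 13.4
M [0.309 0.089 0.208] F [-0.6  0.9  0.7] bearing 20.59 [597.7 327.4 118.4] t 9.6833
```

```bash

python3 -m crank '[{"dx":0,"dy":0,"dz":0,"spin":0.02},{"dx":0,"dy":0,"dz":0,"spin":0.04},{"dx":0,"dy":0,"dz":0,"spin":0.06}]' >/dev/null; sh m.sh
python3 -m crank '[{"dx":0,"dy":0,"dz":0,"spin":0.02},{"dx":0,"dy":0,"dz":0,"spin":0.04},{"dx":0,"dy":0,"dz":0,"spin":0.06}]'>/dev/null; sh m.sh
```

```text
M [0.328 0.076 0.236] F [-1.5  1.3  0.2] bearing 17.06 [597.7 327.4 118.4] t 9.9333
M [0.509 0.046 0.24 ] F [0.1 1.8 1.2] bearing 13.6 [597.7 327.4 118.4] t 10.1833
```

```bash
python3 - <<'E'
from h import *
c=shot('wrist','w8');g=c['frame'][150:260,260:380]; cv2.imwrite('pics/w8g.png',cv2.resize(np.clip(g*1.5,0,255).astype('uint8'),None,fx=6,fy=6,interpolation=cv2.INTER_CUBIC))
E
```

```text
(no output)
```

View pics/w8g.png

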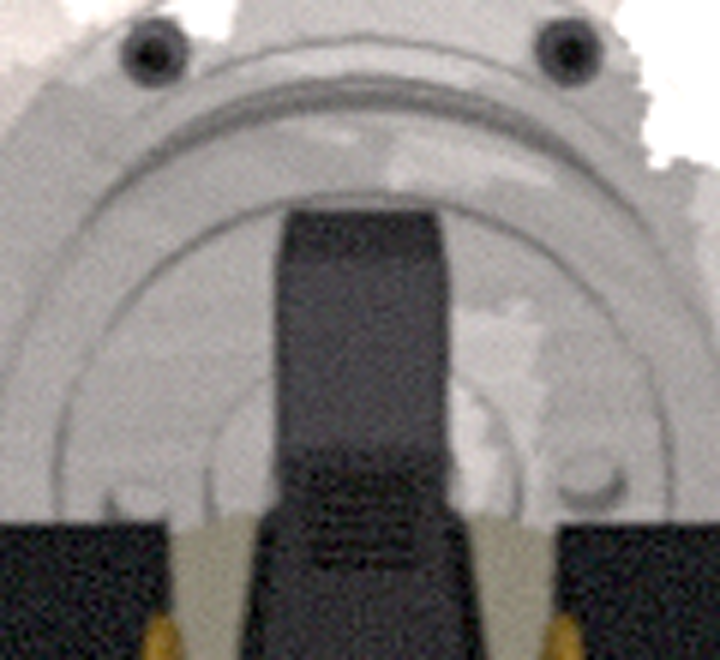

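```bash

for i in 1; do python3 -m crank '[{"dx":0,"dy":0,"dz":0,"spin":0.02},{"dx":0,"dy":0,"dz":0,"spin":0.04},{"dx":0,"dy":0,"dz":0,"spin":0.06}]' >/dev/null; sh m.sh; done
python3 -m crank '[{"dx":0,"dy":0,"dz":0,"spin":0.02},{"dx":0,"dy":0,"dz":0,"spin":0.04},{"dx":0,"dy":0,"dz":0,"spin":0.05}]'>/dev/null; sh m.sh
```

```text
M [0.494 0.125 0.245] F [-0.9  2.4  0.5] bearing 10.16 [597.7 327.4 118.3] t 10.4833
M [0.574 0.062 0.216] F [-0.   2.7 -0.2] bearing 7.3 [597.7 327.4 118.4] t 10.7333
```

```bash

python3 -m crank '[{"dx":0,"dy":0,"dz":0,"spin":0.02},{"dx":0,"dy":0,"dz":0,"spin":0.04},{"dx":0,"dy":0,"dz":0,"spin":0.04}]' >/dev/null; sh m.sh
python3 -m crank '[{"dx":0,"dy":0,"dz":0,"spin":0.02},{"dx":0,"dy":0,"dz":0,"spin":0.04},{"dx":0,"dy":0,"dz":0,"spin":0.04}]'>/dev/null; sh m.sh
```

```text
M [0.676 0.069 0.077] F [-0.7  2.6  0. ] bearing 5.02 [597.7 327.4 118.4] t 10.9833
M [0.666 0.066 0.171] F [-0.4  3.4  0.5] bearing 2.72 [597.8 327.4 118.4] t 11.2333
```

```bash

python3 -m crank '[{"dx":0,"dy":0.03,"dz":0,"spin":0.02},{"dx":0,"dy":0.03,"dz":0,"spin":0.04},{"dx":0,"dy":0.03,"dz":0,"spin":0.04}]' >/dev/null; sh m.sh
python3 -m crank '[{"dx":0,"dy":0.02,"dz":0,"spin":0.02},{"dx":0,"dy":0.02,"dz":0,"spin":0.04},{"dx":0,"dy":0.02,"dz":0,"spin":0.04}]'>/dev/null; sh m.sh
```

```text
M [0.49  0.059 0.093] F [-0.3  1.8  0.5] bearing 0.43 [597.7 327.4 118.3] t 11.4833
M [0.265 0.068 0.649] F [-0.6  1.   0.8] bearing -1.82 [597.7 327.5 118.3] t 11.7333
```

```bash

python3 -m crank '[{"dx":0,"dy":0,"dz":0,"spin":0.01},{"dx":0,"dy":0,"dz":0,"spin":0.015},{"dx":0,"dy":0,"dz":0,"spin":0.015}]' >/dev/null; sh m.sh
```

```text
M [0.021 0.137 0.752] F [-0.8 -0.1  0.6] bearing -2.62 [597.7 327.5 118.4] t 11.9833
```

```bash

python3 -m crank '[{"dx":0,"dy":0,"dz":0,"spin":0.01},{"dx":0,"dy":0,"dz":0,"spin":0.02},{"dx":0,"dy":0,"dz":0,"spin":0.02}]' >/dev/null; sh m.sh
python3 - <<'E'
from h import *
c=shot('wrist','w9');g=c['frame'][150:260,260:380]; cv2.imwrite('pics/w9g.png',cv2.resize(np.clip(g*1.5,0,255).astype('uint8'),None,fx=6,fy=6,interpolation=cv2.INTER_CUBIC))
E
```

```text
M [-0.103  0.083  0.819] F [ 0.6 -0.5  1.7] bearing -3.81 [597.8 327.6 118.4] t 12.2333
```

View pics/w9g.png

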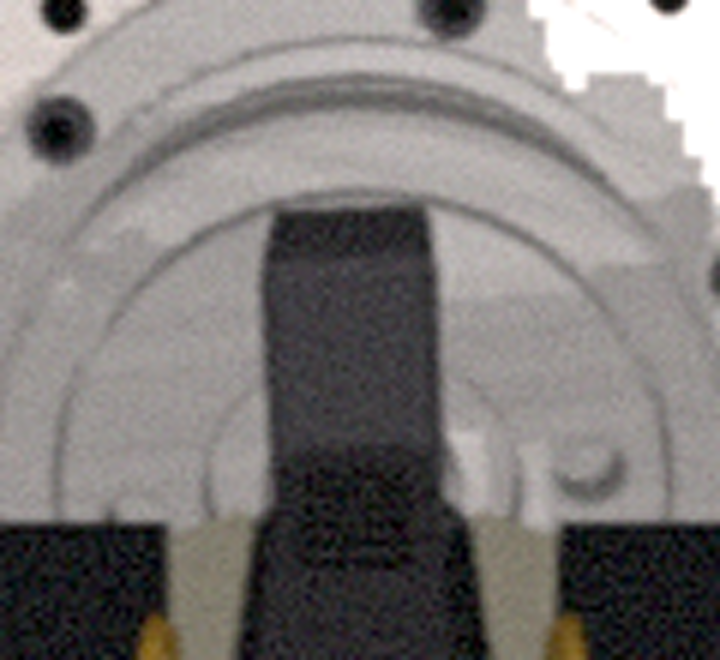

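```bash

python3 -m crank '[{"dx":0,"dy":0,"dz":0,"spin":-0.02},{"dx":0,"dy":0,"dz":0,"spin":-0.04},{"dx":0,"dy":0,"dz":0,"spin":-0.04}]' >/dev/null; sh m.sh
```

```text
M [-0.187 -0.016  0.372] F [-0.3 -0.9  1.2] bearing -1.42 [597.8 327.6 118.4] t 12.5333
```

```bash

python3 -m crank '[{"dx":0,"dy":0,"dz":0,"spin":-0.015},{"dx":0,"dy":0,"dz":0,"spin":-0.03},{"dx":0,"dy":0,"dz":0,"spin":-0.03}]' >/dev/null; sh m.sh
```

```text
M [-0.221  0.029  0.091] F [ 1.  -0.5  1.3] bearing 0.27 [597.8 327.6 118.3] t 12.7833
```

```bash

python3 -m crank '[{"dx":0,"dy":0,"dz":0,"spin":-0.01},{"dx":-0.1,"dy":0,"dz":0,"spin":-0.01},{"dx":-0.3,"dy":0,"dz":0,"spin":-0.01},{"dx":-0.6,"dy":0,"dz":0,"spin":-0.01},{"dx":-1,"dy":0,"dz":0,"spin":-0.01},{"dx":-1,"dy":0,"dz":0,"spin":-0.01}]' >/dev/null; sh m.sh
python3 -m crank '[{"dx":-1,"dy":0,"dz":0,"spin":0},{"dx":-2.5,"dy":0,"dz":0,"spin":0},{"dx":-3,"dy":0,"dz":0,"spin":0},{"dx":-3,"dy":0,"dz":0,"spin":0},{"dx":-3,"dy":0,"dz":0,"spin":0}]' >/dev/null; sh m.sh
python3 - <<'E'
from h import *
c=shot('wrist','w10');g=c['frame'][60:260,180:460]; cv2.imwrite('pics/w10g.png',cv2.resize(np.clip(g*1.5,0,255).astype('uint8'),None,fx=2.8,fy=2.8,interpolation=cv2.INTER_CUBIC))
E
```

```text
M [0.024 0.056 0.027] F [ 0.8  0.4 -2.9] bearing 0.82 [597.8 328.1 129.3] t 13.2833
M [ 0.06  -0.017 -0.039] F [-0.1 -0.8 -2.2] bearing 0.82 [597.8 327.8 158.7] t 13.7
```

View pics/w10g.png

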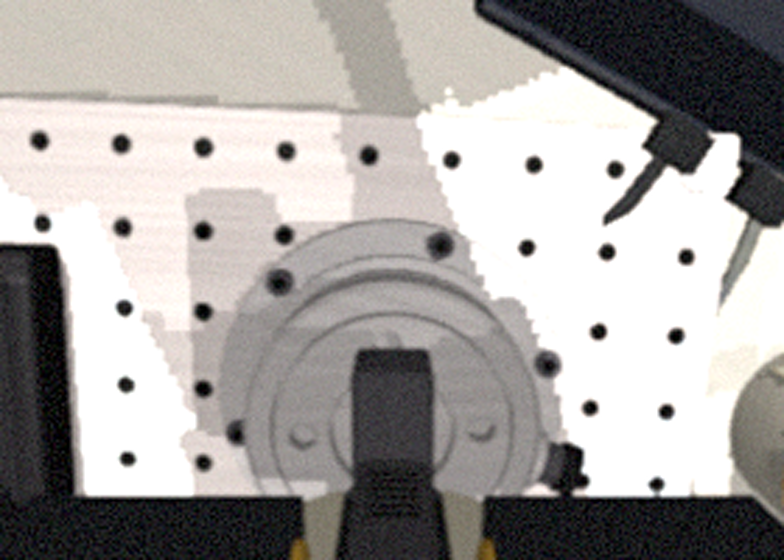

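```bash

python3 -m crank '[{"dx":0,"dy":-3,"dz":0,"spin":0.01},{"dx":0,"dy":-6,"dz":0,"spin":0.02},{"dx":0,"dy":-9,"dz":0,"spin":0.032},{"dx":0,"dy":-11.5,"dz":0.01,"spin":0.032},{"dx":0,"dy":-12.55,"dz":0.01,"spin":0.032},{"dx":0,"dy":-12.55,"dz":0.01,"spin":0.032},{"dx":2,"dy":-12.55,"dz":0.01,"spin":0.032},{"dx":3.5,"dy":-12.55,"dz":0.01,"spin":0.032},{"dx":4.2,"dy":-12.55,"dz":0.01,"spin":0.032},{"dx":4.2,"dy":-12.55,"dz":0.01,"spin":0.032}]' >/dev/null; sh m.sh
python3 - <<'E'
from h import *
c=shot('wrist','w11');g=c['frame'][120:260,240:400]; cv2.imwrite('pics/w11g.png',cv2.resize(np.clip(g*3.,0,255).astype('uint8'),None,fx=4,fy=4,interpolation=cv2.INTER_CUBIC))
E
```

```text
M [0.058 0.017 0.003] F [-1.3  0.4 -2.1] bearing -0.96 [598.2 203.2 114. ] t 14.5833
```

View pics/w11g.png

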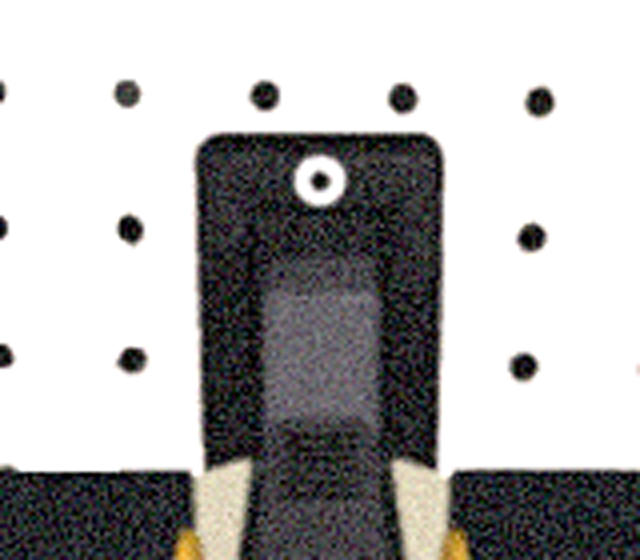

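```bash

python3 -m crank '[{"dx":0,"dy":-0.06,"dz":0.1,"spin":0},{"dx":1,"dy":-0.06,"dz":0.1,"spin":0},{"dx":1.8,"dy":-0.06,"dz":0.1,"spin":0},{"dx":2.4,"dy":-0.06,"dz":0.1,"spin":0},{"dx":2.4,"dy":-0.06,"dz":0.1,"spin":0}]' >/dev/null; sh m.sh
python3 -m crank '[{"dx":0.2,"dy":0,"dz":0,"spin":0},{"dx":0.4,"dy":0,"dz":0,"spin":0},{"dx":0.6,"dy":0,"dz":0,"spin":0},{"dx":0.6,"dy":0,"dz":0,"spin":0}]' >/dev/null; sh m.sh
```

```text
M [ 0.047  0.048 -0.022] F [ 0.6 -0.1 -2.7] bearing -1.03 [599.5 201.4  90.4] t 15.05
M [ 0.005 -0.029 -0.037] F [ 0.1 -0.8 -2.1] bearing -1.02 [600.5 201.6  86.1] t 15.3833
```

```bash

python3 -m crank '[{"dx":0.1,"dy":0.05,"dz":0,"spin":0},{"dx":0.2,"dy":0.05,"dz":0,"spin":0},{"dx":0.27,"dy":0.05,"dz":0,"spin":0},{"dx":0.3,"dy":0.05,"dz":0,"spin":0},{"dx":0.3,"dy":0.05,"dz":0,"spin":0}]' >/dev/null; sh m.sh
```

```text
M [ 0.045 -0.043 -0.018] F [ 0.3  0.4 -1.5] bearing -1.02 [600.6 202.1  83.3] t 15.8
```

```bash

python3 -m crank '[{"dx":0.04,"dy":0,"dz":0,"spin":0},{"dx":0.08,"dy":0,"dz":0,"spin":0},{"dx":0.08,"dy":0,"dz":0,"spin":0}]' >/dev/null; sh m.sh
```

```text
M [0.027 0.193 0.018] F [-1.7 -0.5  2.2] bearing -1.02 [600.7 202.2  82.9] t 16.05
```

Seated at the pick-up height (82.9), contact felt. Open only part-way and check it stands.

```bash

python3 -m crank '[{"dx":0,"dy":0,"dz":0,"spin":0},{"dx":0,"dy":0,"dz":0,"spin":0},{"dx":0,"dy":0,"dz":0,"spin":0},{"dx":0,"dy":0,"dz":0,"spin":0},{"dx":0,"dy":0,"dz":0,"spin":0},{"dx":0,"dy":0,"dz":0,"spin":0}]' 50; sh m.sh
python3 - <<'E'
from h import *
c=shot('wrist','w12');g=c['frame'][150:400,180:460]; g=np.clip(g.astype(float)*2,0,255).astype('uint8'); cv2.imwrite('pics/w12f.png',cv2.resize(g,None,fx=2.4,fy=2.4,interpolation=cv2.INTER_CUBIC))
E
```

```text
time: 16.55
tool_pos: [600.6, 202.2, 82.5]
tcp_rot: [0.745, 1.571, 0.727]
contact_force: [-0.3, -0.7, -0.2]
grip_width: 45.2
M [ 0.048 -0.005  0.028] F [-0.3 -0.7 -0.2] bearing -1.02 [600.6 202.2  82.5] t 16.55
```

View pics/w12f.png

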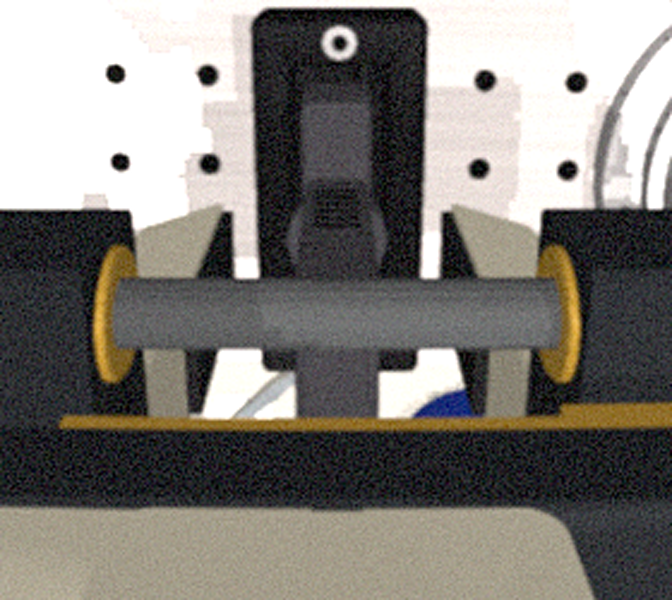

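```bash

python3 -m crank '[{"dx":-2,"dy":0,"dz":0,"spin":0},{"dx":-5,"dy":0,"dz":0,"spin":0},{"dx":-9,"dy":0,"dz":0,"spin":0},{"dx":-12.5,"dy":0,"dz":0,"spin":0},{"dx":-12.5,"dy":3,"dz":-0.5,"spin":0},{"dx":-12.5,"dy":6.5,"dz":-1,"spin":0},{"dx":-12.5,"dy":6.5,"dz":-1,"spin":0},{"dx":-12.5,"dy":6.5,"dz":-1,"spin":0}]' ; sh m.sh
python3 - <<'E'
from h import *
c=shot('wrist','w13');crop(c,130,60,400,200,2,'w13c')
s=shot('scene','s13');crop(s,240,130,180,180,4,'s13c')
H=[]
E
```

```text
time: 17.27
tool_pos: [591.1, 268.8, 207.4]
tcp_rot: [-2.441, 1.571, -2.455]
contact_force: [-0.3, -0.3, -0.2]
grip_width: 45.9
M [ 0.034 -0.023  0.033] F [-0.3 -0.3 -0.2] bearing -0.85 [591.1 268.8 207.4] t 17.2667
```

View pics/w13c.png

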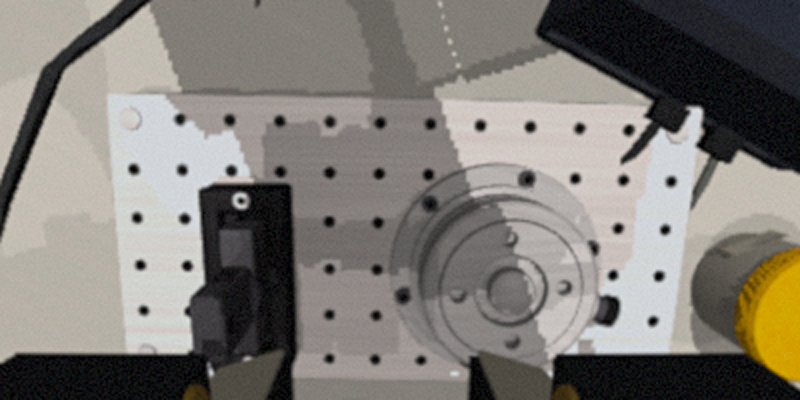

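View pics/s13c.png

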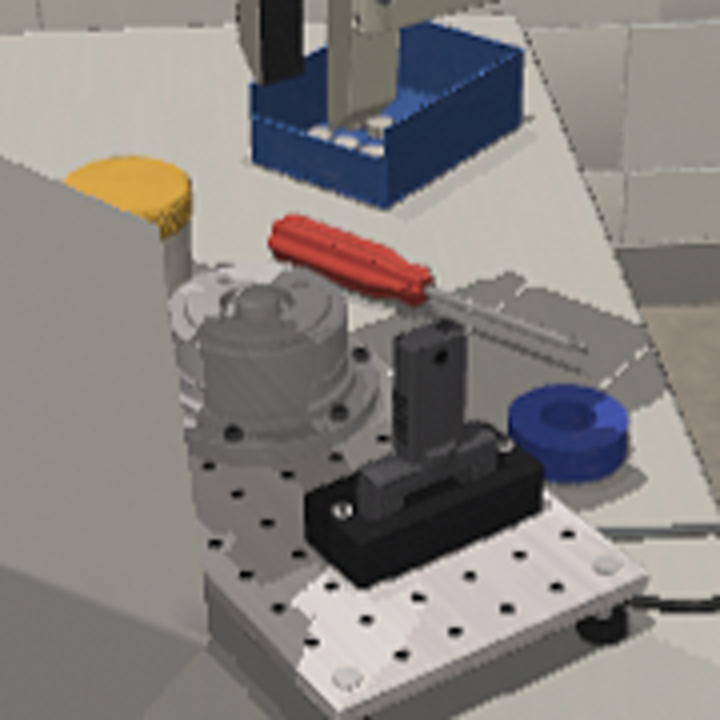

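```bash
python3 - <<'E'
from h import *
c=shot('wrist')
H=onz(c,[[130+x/2,60+y/2] for x,y in((510,240),(512,342),(457,295),(564,287))],84.5)
for a,b in((0,1),(2,3)): d=H[b]-H[a];print(np.degrees(np.arctan2(d[1],d[0])))
print(sensors.get_obs()['time'],bot.close_job())
E
```

```text
3.026431052577028
93.40659128269685
the job is handed in; nothing more can be done
17.4167 None
```

The seal ring is turned clockwise until it came up solid, and the spanner is standing back in its rest. I handed the job in at about 17.4 s.

- **Pins:** I lined the spanner up with the hole pair at about 47° and lowered it until both pins were in. The shoulders landed on the ring face at a TCP height of 118.3 mm with about 7 N. Nothing was turned before that.
- **Turning:** The ring ran at about 0.22–0.25 N m. At the stop the torque jumped to 0.65 N m and peaked at about 0.82 N m. At that load the handle was yawing slightly in the pads, so I stopped there and backed off before lifting out. The hole bearing went from about 47° to about 3°, which is 0.77 rad and within the expected 0.5–0.9.
- **Return:** The spanner went back to its pick-up height, and I felt contact before letting go. The last wrist and scene pictures show it upright in the slot.
- **Bystanders:** The tape and jar look undisturbed in those pictures. I judged that by eye and did not measure it.
- **Disagreements:** The top and wrist cameras differed by 2–4 mm on absolute positions, so I worked from relative measurements. During the turn a side force of about 3 N built up and I relieved it with a 0.5 mm shift. The torque readings were noisy, but the step at the stop was clear.

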